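# Shut the grater and hold its pusher in the feed slot

### The arm

A 7-joint arm with a two-finger parallel gripper is mounted at the origin on the work surface; the furniture and walls round the work are solid. World frame = base frame: x ahead of the robot, y to its left, z up, the work surface at z = 0. Lengths are in m, angles in rad, forces in N, time in s.
With the tool pointing down it reaches from about 0.4 to 0.85 m from the base axis. Payload 10.4 kg.
Tool frame: the origin (TCP) lies on the mounting face of the last link; the fingertips stand 173 mm ahead of it and the grasp point (between the pads) lies 155 mm ahead of it (manip.tip_extent is the distance from the TCP to the fingertips, in m); z points along the fingers, y is the line along which they close (so a half turn about z gives the same grasp; the last joint's range is limited). The gripper opens to 85 mm and grips with 20 to 120 N. Pads are 22 mm wide; open, the fingers measure 114 mm over their backs; the gripper's body (76 mm by 85 mm) begins 54 mm behind the grasp point. The pads swing forward as they close: fully open they stand 13 mm farther back than shut.
Start: joints at [1.27, 0.332, -0.065, 1.46, 0.022, 1.35, -0.088], TCP at [0.171, -0.601, 0.405] pointing down, gripper open.
Joint ranges: [-2.6, 2.6], [-0.5, 2.12], [-1.47, 1.34], [0.16, 2.42], [-1.27, 4.41], [0.06, 2.06], [-2.6, 2.6]. Speed limits (rad/s): [2.22, 2.22, 2.79, 2.79, 3.14, 3.14, 3.14].

### API

Orientations are given as a unit quaternion [x, y, z, w].
In Python, from workcell import manip gives the robot as it stands.
- The arm moves only by the tool move_arm, never from a script. Its argument "plan" is one flat list of numbers, 7 for each row, row after row: the turn, a rotation vector about the tool's x, y, z in rad, then the shift along the tool's x, y, z in m, then the finger opening in m, from 0 to 0.0854. In form: [ax, ay, az, dx, dy, dz, gripper, ax, ay, az, dx, dy, dz, gripper, ...]. A call has 1 to 12 rows; each row is the pose to reach, as a shift and turn from the pose commanded when the call began, along the tool's axes at that moment; what a row does not reach only later rows make up. A row lasts 1/8 s, in which the tool goes at most 62.5 mm and 10.7 degrees, less where a joint would pass 70% of its speed; a pose out of reach is approached as far as the arm can. A call with a gripper value outside its range is refused whole. The fingers move at their own pace and stop on an object; "squeeze" is the grip in N (left out, the last holds). Time passes only in rows, so rows that repeat a pose let the fingers close. It gives the time, the measured TCP pose, the force, the opening and the grip force at its end, in the units of the state.
- manip.get_obs(): the state, without advancing time (a new reading comes with each control period).
- manip.camera(name): name is "scene" or "top" or "wrist"; returns a dict with "color" (384x512x3 uint8, red, green, blue), "fx", "fy", "cx", "cy" (pixels), "cam_to_world" (4x4, takes a point from camera to world coordinates); the wrist camera has in their place "mount" (4x4, takes a point from camera to tool coordinates, whose origin is the TCP and whose axes are the flange's). Camera axes: x right, y down, z forward; pixel columns grow to the right and rows downward; lengths in m; the calibration is good to about 2 mm. The wrist camera is an equidistant fisheye: a pixel r from the principal point sees the ray r / f radians off the axis. A picture is of the moment at which its call begins: read the wrist's pose just before it. There is no depth.
- manip.hand_in(): hands the job in; it is judged then, once.
Trained networks look in a picture, given as the dict that the camera call returned (one of the last four; its "shot" number tells which), for a name from the list of things; names that differ only in an ending like _2 or _b are one class to them, and where a whole thing is asked for, a point or a joint stands for the part that bears it (a point fixed in the world has none). Each returns a list of dicts, best first, with "conf" (0 to 1); they miss things now and then, are a little off and sometimes report something else, mostly with a low value. They report only what shows in the picture. A call takes as long as a camera call. They do not tell look-alikes from the thing itself.
- manip.look_for(picture, label): "position" ([x, y, z] in m, in the coordinates of the camera as it stood for that picture, good to about 4 mm: the middle of the surface that is visible of it).
- manip.silhouettes(picture, label): "pixels" (384x512 bool, what is visible of it).
- manip.tip_of(picture, label): "position" ([x, y, z] in m, in the coordinates of the camera as it stood for that picture, good to about 4 mm: a listed point, or the origin of a listed thing).
The state is a dict: "clock": time; "joint_pos": joint angles; "joint_velocities": joint speeds; "tau": joint torques, N m; "position": TCP position; "ee_rot": TCP orientation; "ft_force": force on the tool from outside, world axes, zero at the start; "torque": the same for the moment, N m; "grip_width": opening from 0.0 (shut) to 1.0 (fully open); "grasp_force": force on a finger pad.
Only numpy, scipy, OpenCV 4.12 (cv2) and the standard library are available. Lean on these libraries where they do the work, as an engineer would, in place of code of your own. Each camera call takes 0.05 s, during which the arm holds its last target. There are 200 camera calls.

### The job

Get the electric grater ready to feed: first press its hinged lid down until the catch clicks and holds it shut, and take the hand off it. Then pick up the flat pusher by its fin, lower it upright through the narrow feed slot in the lid until about half of its blade is inside, and finish while still holding it there, steady, carried by the gripper alone, with its cap clear of the slot's mouth. Leave the round pusher and the other kitchen things where they stand.

Things in the scene. Friction and masses are not known exactly. Their poses are not given: they have to be found in the camera images.
- grater: Fixed electric grater: white hollow body on a grey foot, 180 mm (x) by 120 mm (y) by 97 mm high, a steel grating disc inside. Origin: centre of its underside, on the worktop. Its -x side is the front, with the sprung steel catch; its +x side carries the lid's hinge (line along y at x = +90 mm, z = 99 mm of this frame).
- lid (a joint): Angle of the grey lid (178 x 122 mm, 8 mm thick) about its hinge: 0 shut, positive = front edge raised. A weak spring keeps it ajar at about 0.35 to 0.65 rad. Pushed down at the thumb pad it resists with 1 to 3 N, in the last 0.06 rad with 5 to 10 N until the catch snaps over; then it stays below 0.03 rad by itself. Hard stop at 0.
- thumb_pad (a point): Centre of the top of the ribbed thumb pad on the lid, 22 x 50 mm, 148 mm from the hinge line towards the front; moves with the lid. Lid shut: at grater x = -58 mm, y = 0, z = 110 mm. The feed collar's near end is 33 mm from the pad's centre towards the hinge.
- slot_mouth (a point): Centre of the mouth of the feed slot, on top of a white collar 80 (x) x 44 (y) x 26 mm high on the lid; z points out. Slot 56 mm along x by 20 along y (2 mm more than the flat pusher's blade both ways), flared 5 mm outwards over the top 6 mm, then straight for 20 mm, then hollow. Moves with the lid; lid shut: axes as the grater's, at grater x = +15, y = 0, z = 132 mm. Grating disc 91 mm below it.
- flat_pusher: Loose white pusher with a flat blade, about 110 g, standing upright on the worktop on its blade. Origin: centre of the blade's foot, z up. Blade 54 mm (x) by 18 mm (y), 95 mm high; on it a cap 68 x 30 mm, z = 95 to 101 mm; on the cap a grip fin 40 mm (x) by 16 mm (y), up to z = 134 mm. Grip the fin across its y.
- pusher_tip (a point): Centre of the flat pusher's blade foot (same point as its origin); its axes are the pusher's.
- round_pusher: The other white pusher, with a round blade 38 mm across, 95 mm high, cap 54 mm across, the same fin (top at 134 mm); does not fit the slot. To be left standing. Origin: centre of its foot.
- timer: Round kitchen timer, 66 mm across, 48 mm high, bystander; origin under its centre.
- tin: Short food tin, 75 mm across, 58 mm high, bystander; origin under its centre.
- jam_jar: Glass jam jar with a lid, 68 mm across, 84 mm high, bystander; origin under its centre.
- spice_jar: Spice jar with a dark cap, 41 mm across, 105 mm high, bystander; origin under its centre.
Things that resemble listed ones, but are neither listed nor needed, are in the scene too. There is more than one size of the grater; the job needs the larger.

How it is judged:
By the outcome, as a careful person would: the job done as asked, in the order asked, and still so for the second after the job is handed in, while the arm keeps its last pose, push and grip.
It also fails if it takes over 72 s, if anything falls off the work surface, if the arm or the gripper's body presses on something with over 40 N, if the wrist force passes 120 N, or if a joint passes its speed limit or range.

## Working session

There is one attempt and no reset: what is moved stays moved. The work goes in short steps, Python scripts to look and compute and a tool call to move; the robot and the scene stay as the last step left them, time stands still between calls to the robot, and variables do not carry over. Pictures are saved under pics/ and viewed, at most 10 in all, crops included, and the job is handed in when it is done.

Besides the shell and the picture viewer there is one more tool, called after ">>>" as name(argument=value, ...) on one line, values as JSON. move_arm: Moves the arm, as the interface text tells. Its arguments: {"type":"object","properties":{"plan":{"type":"array","items":{"type":"number"}},"squeeze":{"type":"number"}},"required":["plan"]}

```bash
ls; mkdir -p pics; cat > h.py <<'E'
import numpy as np, cv2
from workcell import manip
from scipy.spatial.transform import Rotation as R
def world(cam,p,obs=None):
    if "cam_to_world" in cam: T=np.array(cam["cam_to_world"])
    else:
        W=np.eye(4);W[:3,:3]=R.from_quat(obs["ee_rot"]).as_matrix();W[:3,3]=obs["position"]
        T=W@np.array(cam["mount"])
    return (T@np.r_[p,1])[:3]
def save(c,n): cv2.imwrite("pics/"+n,c["color"][:,:,::-1])
E
python3 - <<'E'
from h import *
np.set_printoptions(precision=3,suppress=True)
o=manip.get_obs();print(o)
cs={}
for n in("scene","top"):
    c=manip.camera(n);cs[n]=c;save(c,n+"0.png")
    T=np.array(c["cam_to_world"]);print(n,c["fx"],c["cx"],T)
    for l in("grater","flat_pusher","round_pusher","timer","tin","jam_jar","spice_jar"):
        for d in manip.tip_of(c,l):
            p=np.array(d["position"]);print(n,l,round(d["conf"],2),world(c,p),(p[:2]/p[2]*c["fx"]+[c["cx"],c["cy"]]).round())
    for l in("thumb_pad","slot_mouth"):
        for d in manip.tip_of(c,l): print(n,l,round(d["conf"],2),world(c,d["position"]))
a=np.hstack([cs["scene"]["color"],cs["top"]["color"]])
E
```

```text
pics
{'clock': 0.0, 'joint_pos': array([ 1.27 ,  0.333, -0.065,  1.461,  0.022,  1.35 , -0.089]), 'joint_velocities': array([-0.   , -0.   ,  0.002,  0.   , -0.002, -0.   ,  0.001]), 'tau': array([  0.001, -62.544,   0.05 , -39.161,   0.016,   0.01 ,  -0.   ]), 'position': array([ 0.171, -0.601,  0.404]), 'ee_rot': array([ 0.99 ,  0.138, -0.   , -0.001]), 'ft_force': array([-0.031,  0.018, -0.235]), 'torque': array([-0.008, -0.021, -0.015]), 'grasp_force': 0.0, 'grip_width': 1.0005051491429133}
scene 473.8432177594733 253.7213594354611 [[ 0.664 -0.302  0.684 -0.397]
 [-0.747 -0.238  0.621 -1.014]
 [-0.025 -0.923 -0.384  0.595]
 [ 0.     0.     0.     1.   ]]
scene grater 0.81 [ 0.194 -0.329  0.   ] [207. 287.]
scene grater 0.72 [ 0.426 -0.369 -0.008] [286. 255.]
scene flat_pusher 0.9 [ 0.436  0.021 -0.002] [186. 211.]
scene flat_pusher 0.58 [ 0.428 -0.368 -0.003] [286. 253.]
scene round_pusher 0.69 [ 0.432 -0.179 -0.001] [233. 230.]
scene timer 0.65 [ 0.353 -0.099 -0.001] [192. 232.]
scene timer 0.49 [ 0.427 -0.366 -0.007] [285. 254.]
scene timer 0.37 [ 0.435 -0.181 -0.002] [234. 231
[... 421 characters left out ...]
6 -0.191]
 [-0.007 -0.08  -0.997  1.325]
 [ 0.     0.     0.     1.   ]]
top grater 0.77 [ 0.2   -0.327  0.001] [301. 298.]
top grater 0.75 [ 0.435 -0.367  0.003] [314. 213.]
top flat_pusher 0.82 [0.435 0.031 0.   ] [173. 214.]
top round_pusher 0.58 [ 0.438 -0.182  0.001] [248. 212.]
top timer 0.9 [ 0.353 -0.1    0.003] [219. 243.]
top tin 0.71 [0.434 0.031 0.001] [173. 215.]
top tin 0.66 [ 0.674 -0.143  0.004] [233. 130.]
top jam_jar 0.77 [ 0.633 -0.016  0.004] [189. 145.]
top spice_jar 0.55 [ 0.713 -0.251 -0.   ] [271. 117.]
top thumb_pad 0.97 [ 0.403 -0.338  0.18 ]
top thumb_pad 0.8 [ 0.188 -0.29   0.08 ]
top slot_mouth 0.9 [ 0.451 -0.399  0.164]
top slot_mouth 0.62 [ 0.206 -0.336  0.099]
```

View pics/scene0.png

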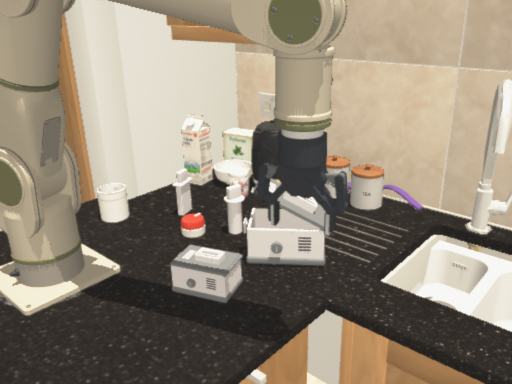

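View pics/top0.png

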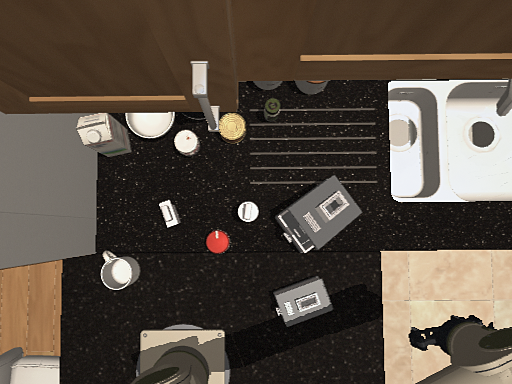

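The top view shows the large grater with its lid ajar at (314,213), and the small, shut look-alike at (301,298). The flat pusher, with a rectangular cap, is at (168,213). The round pusher is at (248,212), the timer at (218,241), and the mug at (120,270).
For the flat pusher, the round one at (248,212) is the possible mix-up. For the grater, it is the small one at (301,298). By the description I choose (168,213) and (314,213), and I'll check both in one close crop.

```bash
cat >> h.py <<'E'
def rows(p,yaw,obs=None):
    """tool-frame turn and shift from the present pose to world p, tool down, with tool y at world angle yaw"""
    o=obs or manip.get_obs(); R0=R.from_quat(o["ee_rot"])
    y=np.array([np.cos(yaw),np.sin(yaw),0]);z=np.array([0,0,-1.]);best=None
    for s in(1,-1):
        M=R.from_matrix(np.c_[np.cross(s*y,z),s*y,z]);a=(R0.inv()*M).as_rotvec()
        if best is None or np.linalg.norm(a)<np.linalg.norm(best): best=a
    d=R0.inv().apply(np.array(p)-o["position"])
    print("turn",best.round(3),"shift",d.round(4),"rows",max(np.linalg.norm(d)/.0625,np.linalg.norm(best)/.186).round(1))
E
python3 - <<'E'
from h import *
np.set_printoptions(precision=3,suppress=True)
c=manip.camera("top")
im=c["color"][:,:,::-1]
A=cv2.resize(im[165:260,265:365],(500,475),interpolation=cv2.INTER_CUBIC)
B=cv2.resize(im[180:260,140:200],(300,475),interpolation=cv2.INTER_CUBIC)
cv2.imwrite("pics/crop1.png",np.hstack([A,B]))
for l in("grater","slot_mouth","thumb_pad","flat_pusher"):
    for d in manip.silhouettes(c,l)[:2]:
        m=d["pixels"].astype(np.uint8);pts=cv2.findNonZero(m)
        print(l,round(d["conf"],2),cv2.minAreaRect(pts))
w=manip.camera("wrist");print(w["fx"],w["cx"],w["cy"],np.array(w["mount"]))
M=R.from_quat(manip.get_obs()["ee_rot"]).as_matrix();print(M)
# hover over grater, grater x dir guess
for g in (-0.70,-0.6): rows([.43,-.37,.45],g+np.pi/2)
E
```

```text
grater 0.97 ((317.4621887207031, 216.5729522705078), (52.6413688659668, 76.53584289550781), 53.97262954711914)
grater 0.75 ((300.9520263671875, 301.2054748535156), (38.50653839111328, 54.30709457397461), 69.44395446777344)
slot_mouth 0.83 ((303.24139404296875, 302.39654541015625), (34.533592224121094, 50.552978515625), 66.80140686035156)
slot_mouth 0.61 ((322.15692138671875, 213.9871826171875), (50.7965087890625, 66.64173126220703), 52.85331344604492)
thumb_pad 0.84 ((303.413818359375, 302.53448486328125), (33.239463806152344, 51.62330627441406), 68.19859313964844)
thumb_pad 0.72 ((322.4461669921875, 213.43075561523438), (50.34312438964844, 66.13017272949219), 52.12501525878906)
flat_pusher 0.59 ((169.20802307128906, 213.1970672607422), (24.776371002197266, 13.41341495513916), 70.01689147949219)
flat_pusher 0.51 ((322.6446533203125, 214.12417602539062), (50.86899948120117, 65.30008697509766), 53.88065719604492)
297.3186396354542 250.21497619209666 186.3467669580487 [[ 0.    -0.957 -0.291  0.073]
 [ 1.     0.    -0.     0.   ]
 [ 0.    -0.291  0.957  0.029]
 [ 0.     0.     0.     1.   ]]
[[ 0.962  0.274  0.   ]
 [ 0.274 -0.962 -0.   ]
 [-0.     0.    -1.   ]]
turn [ 0.    -0.     0.978] shift [ 0.312 -0.151 -0.045] rows 5.6
turn [ 0.    -0.     0.878] shift [ 0.312 -0.151 -0.045] rows 5.6
```

View pics/crop1.png

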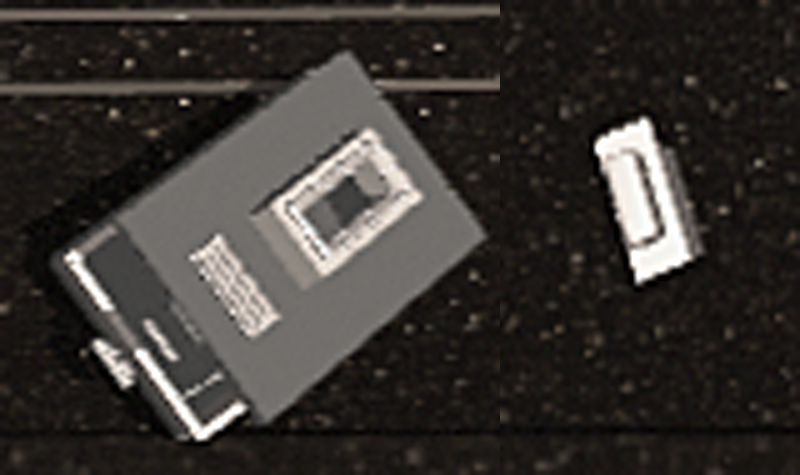

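The crop confirms both choices: the large grater, with its open lid and catch at the lower left, and the flat pusher with its rectangular cap and fin. The grater's x axis points at about -0.93 rad and the pusher's long axis at about 0.35 rad.

```bash
python3 - <<'E'
from h import *
rows([.395,-.335,.42],-.93+np.pi/2)
E
```

```text
turn [ 0.    -0.     1.208] shift [ 0.288  -0.1945 -0.0153] rows 6.5
```

>>> move_arm(plan=[0, 0, 0.17, 0.04, -0.027, -0.015, 0.0, 0, 0, 0.34, 0.08, -0.054, -0.015, 0.0, 0, 0, 0.51, 0.12, -0.08, -0.015, 0.0, 0, 0, 0.68, 0.16, -0.108, -0.015, 0.0, 0, 0, 0.85, 0.2, -0.135, -0.015, 0.0, 0, 0, 1.02, 0.24, -0.162, -0.015, 0.0, 0, 0, 1.208, 0.288, -0.1945, -0.015, 0.0, 0, 0, 1.208, 0.288, -0.1945, -0.015, 0.0], squeeze=20)

```text
clock: 2.3
position: [0.3976, -0.3315, 0.42]
ee_rot: [0.895, -0.447, 0.0, -0.0]
ft_force: [-0.9, -0.5, -0.2]
grip_width: -0.001
grasp_force: 0.0
```

```bash
python3 - <<'E'
from h import *
np.set_printoptions(precision=4,suppress=True)
for k in range(2):
    o=manip.get_obs();c=manip.camera("wrist")
    for l in("grater","thumb_pad","slot_mouth"):
        for d in manip.tip_of(c,l): print(l,round(d["conf"],2),world(c,d["position"],o))
save(c,"w1.png")
c=manip.camera("top")
for l in("grater","thumb_pad","slot_mouth","flat_pusher"):
    for d in manip.tip_of(c,l): print("top",l,round(d["conf"],2),world(c,d["position"],o))
print(o["clock"],o["position"],o["ee_rot"],o["joint_pos"])
E
```

```text
grater 0.85 [ 0.4277 -0.3685  0.0008]
grater 0.63 [ 0.1992 -0.3325 -0.0001]
thumb_pad 0.7 [ 0.6743 -0.1418  0.0021]
thumb_pad 0.63 [ 0.1793 -0.293   0.082 ]
thumb_pad 0.57 [ 0.4071 -0.3418  0.1815]
slot_mouth 0.75 [ 0.4505 -0.4034  0.1695]
slot_mouth 0.71 [ 0.1992 -0.3424  0.099 ]
grater 0.93 [ 0.1986 -0.3296  0.0014]
grater 0.68 [ 0.4261 -0.3687  0.002 ]
grater 0.3 [0.4307 0.0238 0.0003]
thumb_pad 0.81 [ 0.4056 -0.346   0.1778]
thumb_pad 0.57 [ 0.1816 -0.2901  0.0784]
slot_mouth 0.88 [ 0.1973 -0.3423  0.0956]
slot_mouth 0.71 [ 0.454  -0.4046  0.1672]
top thumb_pad 0.86 [ 0.4037 -0.3374  0.1811]
top slot_mouth 0.55 [ 0.4464 -0.4003  0.1626]
top flat_pusher 0.91 [ 0.4318  0.0281 -0.0005]
2.5 [ 0.3943 -0.336   0.4197] [ 0.8937 -0.4486 -0.0001  0.0002] [ 0.8144  0.0994 -0.2104  1.7099  0.0218  1.3346 -1.9012]
```

View pics/w1.png

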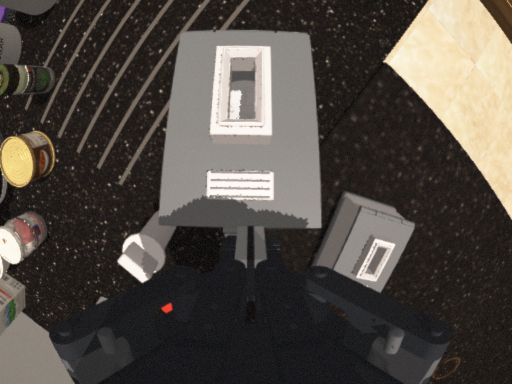

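The wrist view shows the large lid square to the tool, with the thumb pad at (240,185) and the collar at (242,92). The small grater is at (370,245) and the round pusher at (140,255). The pad sits about 7 mm to tool -y, so I'll press it along the lid's arc.

>>> move_arm(plan=[0, 0, 0, 0.0106, -0.007, 0.03, 0, 0, 0, 0, 0.0106, -0.007, 0.06, 0, 0, 0, 0, 0.007, -0.007, 0.073, 0, 0, 0, 0, 0.0032, -0.007, 0.08, 0, 0, 0, 0, -0.003, -0.007, 0.0935, 0, 0, 0, 0, -0.0077, -0.007, 0.1075, 0, 0, 0, 0, -0.01, -0.007, 0.118, 0, 0, 0, 0, -0.0115, -0.007, 0.125, 0, 0, 0, 0, -0.012, -0.007, 0.128, 0, 0, 0, 0, -0.012, -0.007, 0.128, 0])

```text
clock: 4.2
position: [0.3936, -0.3212, 0.292]
ee_rot: [0.894, -0.449, 0.0, 0.0]
ft_force: [-0.8, 0.4, 3.9]
grip_width: -0.0
grasp_force: 1.6
```

>>> move_arm(plan=[0, 0, 0, 0, 0, 0.003, 0, 0, 0, 0, 0, 0, 0.006, 0, 0, 0, 0, 0, 0, 0.008, 0, 0, 0, 0, 0, 0, 0.009, 0, 0, 0, 0, 0, 0, 0.009, 0])

```text
clock: 4.82
position: [0.3935, -0.3211, 0.2833]
ee_rot: [0.894, -0.448, -0.0, -0.0]
ft_force: [-4.5, 4.5, 11.3]
grip_width: 0.001
grasp_force: 5.7
```

>>> move_arm(plan=[0, 0, 0, 0, 0, 0.001, 0, 0, 0, 0, 0, 0, 0.002, 0, 0, 0, 0, 0, 0, 0.002, 0])

```text
clock: 5.2
position: [0.3935, -0.321, 0.2829]
ee_rot: [0.894, -0.449, -0.0, 0.0]
ft_force: [-10.4, 10.5, 28.9]
grip_width: 0.001
grasp_force: 14.5
```

The force rose steeply, so the lid is on its hard stop. I'll lift off and check that it holds.

>>> move_arm(plan=[0, 0, 0, 0, 0, -0.004, 0, 0, 0, 0, 0, 0, -0.03, 0, 0, 0, 0, 0, 0, -0.08, 0, 0, 0, 0, 0, 0, -0.13, 0.03, 0, 0, 0, -0.02, 0, -0.167, 0.0854, 0, 0, 0, -0.02, 0, -0.167, 0.0854, 0, 0, 0, -0.02, 0, -0.167, 0.0854])

```text
clock: 6.08
position: [0.3814, -0.3053, 0.4469]
ee_rot: [0.894, -0.449, -0.0, 0.0]
ft_force: [-1.0, -0.3, 0.3]
grip_width: 0.846
grasp_force: 0.0
```

```bash
python3 - <<'E'
from h import *
np.set_printoptions(precision=4,suppress=True)
for k in range(3):
    o=manip.get_obs();c=manip.camera("wrist")
    for l in("grater","thumb_pad","slot_mouth"):
        for d in manip.tip_of(c,l):
            p=world(c,d["position"],o)
            if .35<p[0]<.52: print(l,round(d["conf"],2),p)
save(c,"w2.png")
c=manip.camera("top")
for l in("grater","thumb_pad","slot_mouth","flat_pusher"):
    for d in manip.tip_of(c,l): print("top",l,round(d["conf"],2),world(c,d["position"],o))
print(o["clock"],o["position"],o["ee_rot"])
E
```

```text
grater 0.69 [ 0.4284 -0.3693  0.0032]
grater 0.58 [ 0.427 -0.369 -0.   ]
thumb_pad 0.82 [ 0.3934 -0.3214  0.1093]
slot_mouth 0.73 [ 0.439  -0.3849  0.1347]
grater 0.94 [ 0.4265 -0.3664  0.0007]
thumb_pad 0.86 [ 0.3909 -0.3238  0.1124]
slot_mouth 0.86 [ 0.4389 -0.3838  0.1366]
top grater 0.64 [ 0.4292 -0.3665 -0.    ]
top thumb_pad 0.49 [ 0.6742 -0.1421 -0.    ]
top thumb_pad 0.17 [ 0.4327 -0.3698  0.0016]
top slot_mouth 0.78 [ 0.4346 -0.3819  0.1286]
top flat_pusher 0.93 [ 0.4368  0.03   -0.0005]
6.475 [ 0.3816 -0.3053  0.4473] [ 0.8938 -0.4485 -0.0003 -0.0001]
```

View pics/w2.png

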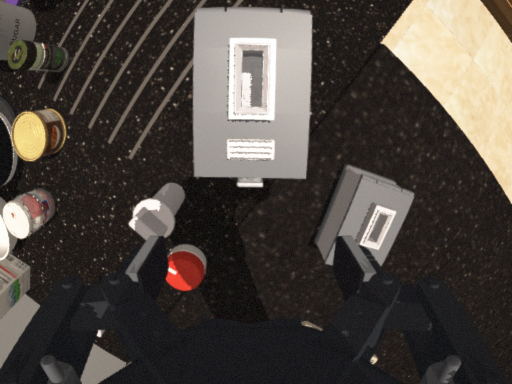

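The wrist view shows the lid flat, with the catch closed over its front edge at (250,182), the pad at (250,150) and the collar at (252,80). The measured pad height of 0.110 m means the lid is shut. Next I'll measure the collar precisely and plan the hover over the flat pusher.

```bash
cat >> h.py <<'E'
def plane(c,o,uv,z):
    """wrist pixels (n,2) -> world points on height z"""
    d=(np.asarray(uv,float)-[c["cx"],c["cy"]])/c["fx"];r=np.linalg.norm(d,axis=1)
    v=np.c_[d*np.sinc(r/np.pi)[:,None]/1.0,np.cos(r)]
    W=np.eye(4);W[:3,:3]=R.from_quat(o["ee_rot"]).as_matrix();W[:3,3]=o["position"];T=W@np.array(c["mount"])
    v=v@T[:3,:3].T;return T[:3,3]+v*((z-T[2,3])/v[:,2])[:,None]
def rect(c,o,box,z,thr=170,n=1):
    u0,v0,u1,v1=box;g=c["color"].min(2)[v0:v1,u0:u1]
    m=cv2.resize((g).astype(np.uint8),None,fx=4,fy=4,interpolation=cv2.INTER_CUBIC)>thr
    cn=sorted(cv2.findContours(m.astype(np.uint8),cv2.RETR_EXTERNAL,cv2.CHAIN_APPROX_NONE)[0],key=cv2.contourArea)[-n:]
    for k in cn[::-1]:
        P=plane(c,o,(k[:,0,:]-1.5)/4+[u0,v0],z)
        (x,y),s,a=cv2.minAreaRect((P[:,:2]*1000).astype(np.float32))
        if s[0]<s[1]: a+=90
        print("rect",round(x,1),round(y,1),np.round(s,1),"long axis yaw",round((a+90)%180-90,1))
E
python3 - <<'E'
from h import *
np.set_printoptions(precision=4,suppress=True)
o=manip.get_obs();c=manip.camera("wrist")
for t in(120,140,170,200): rect(c,o,(215,25,290,130),.132,t)
rect(c,o,(215,130,290,165),.110,150)
rows([.41,.02,.40],.35+np.pi/2)
rows([.41,.02,.40],.35-np.pi/2)
E
```

```text
rect 436.9 -383.7 [ 72.4 103.4] long axis yaw -53.2
rect 436.9 -383.7 [ 72.4 103.4] long axis yaw -53.2
rect 438.6 -386.4 [71.2 96.9] long axis yaw -53.1
rect 435.3 -382.3 [45.2 80.3] long axis yaw -53.9
rect 393.1 -325.8 [79.5 37.4] long axis yaw 36.8
turn [ 0.   -0.   -1.28] shift [-0.2437 -0.2172  0.0477] rows 6.9
turn [ 0.   -0.   -1.28] shift [-0.2437 -0.2172  0.0477] rows 6.9
```

>>> move_arm(plan=[0, 0, -0.16, -0.031, -0.027, 0.0, 0.0854, 0, 0, -0.32, -0.062, -0.054, 0.0, 0.0854, 0, 0, -0.48, -0.093, -0.081, 0.0, 0.0854, 0, 0, -0.64, -0.124, -0.108, 0.0, 0.0854, 0, 0, -0.8, -0.155, -0.135, 0.01, 0.0854, 0, 0, -0.96, -0.186, -0.163, 0.02, 0.0854, 0, 0, -1.12, -0.217, -0.19, 0.03, 0.0854, 0, 0, -1.28, -0.2437, -0.2172, 0.04, 0.0854, 0, 0, -1.28, -0.2437, -0.2172, 0.0477, 0.0854, 0, 0, -1.28, -0.2437, -0.2172, 0.0477, 0.0854])

```text
clock: 8.22
position: [0.4098, 0.0195, 0.3996]
ee_rot: [0.985, 0.173, -0.0, 0.0]
ft_force: [0.0, -0.3, -0.0]
grip_width: 1.001
grasp_force: 0.0
```

```bash
python3 - <<'E'
from h import *
np.set_printoptions(precision=4,suppress=True)
o=manip.get_obs();c=manip.camera("wrist")
for l in("flat_pusher","round_pusher"):
    for d in manip.tip_of(c,l): print(l,round(d["conf"],2),world(c,d["position"],o))
for d in manip.silhouettes(c,"flat_pusher"):
    v,u=np.nonzero(d["pixels"]);print(round(d["conf"],2),u.min(),v.min(),u.max(),v.max())
save(c,"w3.png")
print(o["clock"],o["position"],o["ee_rot"],o["joint_pos"])
E
```

```text
flat_pusher 0.85 [0.4296 0.0209 0.0004]
round_pusher 0.82 [ 0.4388 -0.1839  0.0009]
0.84 237 116 270 188
8.225 [0.4098 0.0195 0.3996] [ 0.9849  0.1732 -0.0005  0.0001] [ 0.4565 -0.1301 -0.559   1.9617 -0.0714  1.292  -1.3015]
```

View pics/w3.png

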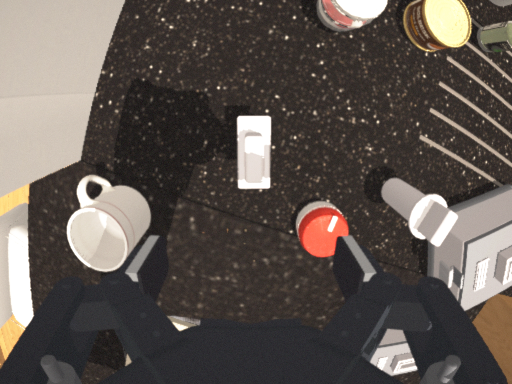

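The wrist view shows the flat pusher's cap and fin at (254,152), square to the tool, the timer at (322,228) and the round pusher at (432,215).

```bash
python3 - <<'E'
from h import *
o=manip.get_obs();c=manip.camera("wrist")
for t in(110,150,190,215): rect(c,o,(228,105,282,200),.101,t)
for d in manip.tip_of(c,"flat_pusher"): print(world(c,d["position"],o))
c2=manip.camera("top")
for d in manip.tip_of(c2,"flat_pusher"): print(world(c2,d["position"],o))
E
```

```text
rect 431.9 23.9 [71.7 31.5] long axis yaw 19.8
rect 432.8 24.3 [68.7 30.9] long axis yaw 20.0
rect 432.8 24.4 [68.3 30.1] long axis yaw 20.1
rect 443.8 28.4 [44.6 29.6] long axis yaw 20.5
[ 4.31729303e-01  2.01742516e-02 -1.75699612e-04]
```

```bash
python3 - <<'E'
from h import *
rows([.4328,.0243,.282],np.radians(110.05))
E
```

```text
turn [ 0.    -0.    -0.001] shift [0.0229 0.0034 0.1182] rows 1.9
```

>>> move_arm(plan=[0, 0, 0, 0.023, 0.0034, 0.02, 0.0854, 0, 0, 0, 0.023, 0.0034, 0.06, 0.0854, 0, 0, 0, 0.023, 0.0034, 0.1, 0.0854, 0, 0, 0, 0.023, 0.0034, 0.118, 0.0854, 0, 0, 0, 0.023, 0.0034, 0.118, 0.05, 0, 0, 0, 0.023, 0.0034, 0.118, 0.03, 0, 0, 0, 0.023, 0.0034, 0.118, 0.01, 0, 0, 0, 0.023, 0.0034, 0.118, 0.0, 0, 0, 0, 0.023, 0.0034, 0.118, 0.0, 0, 0, 0, 0.023, 0.0034, 0.118, 0.0], squeeze=50)

```text
clock: 9.88
position: [0.4332, 0.0248, 0.2829]
ee_rot: [0.985, 0.174, 0.001, 0.0]
ft_force: [0.0, -0.2, 6.7]
grip_width: 0.177
grasp_force: 49.6
```

>>> move_arm(plan=[0, 0, 0, 0, 0, -0.01, 0, 0, 0, 0, 0, 0, -0.04, 0, 0, 0, 0, 0, 0, -0.08, 0, 0, 0, 0, 0, 0, -0.12, 0, 0, 0, 0, 0, 0, -0.16, 0, 0, 0, 0, 0, 0, -0.2, 0, 0, 0, 0, 0, 0, -0.21, 0, 0, 0, 0, 0, 0, -0.21, 0])

```text
clock: 10.88
position: [0.4326, 0.0248, 0.4921]
ee_rot: [0.985, 0.174, 0.0, 0.0]
ft_force: [0.0, -0.3, -2.1]
grip_width: 0.179
grasp_force: 49.0
```

```bash
python3 - <<'E'
from h import *
rows([.4355,-.382,.490],np.radians(-53.5+90))
c=manip.camera("scene");save(c,"s2.png")
for d in manip.tip_of(c,"flat_pusher"): print(d["conf"],world(c,d["position"]))
print(manip.get_obs()["position"])
E
```

```text
turn [ 0.    -0.     1.284] shift [-0.1367  0.3831  0.0021] rows 6.9
0.96 [0.43405679 0.02349257 0.20401093]
[0.43254022 0.02462198 0.49076068]
```

>>> move_arm(plan=[0, 0, 0.07, -0.0075, 0.021, 0.0, 0, 0, 0, 0.2, -0.021, 0.06, 0.0, 0, 0, 0, 0.34, -0.036, 0.101, 0.0, 0, 0, 0, 0.48, -0.051, 0.143, 0.0, 0, 0, 0, 0.62, -0.066, 0.185, 0.0, 0, 0, 0, 0.76, -0.081, 0.227, 0.0, 0, 0, 0, 0.9, -0.096, 0.269, 0.0, 0, 0, 0, 1.04, -0.111, 0.31, 0.0, 0, 0, 0, 1.16, -0.1235, 0.346, 0.0, 0, 0, 0, 1.25, -0.133, 0.373, 0.0, 0, 0, 0, 1.284, -0.1367, 0.383, 0.002, 0, 0, 0, 1.284, -0.1367, 0.383, 0.002, 0])

```text
clock: 12.48
position: [0.4352, -0.3823, 0.489]
ee_rot: [0.893, -0.45, -0.001, -0.0]
ft_force: [-0.2, 0.7, -1.7]
grip_width: 0.175
grasp_force: 49.0
```

```bash
python3 - <<'E'
from h import *
np.set_printoptions(precision=4,suppress=True)
o=manip.get_obs();print(o["position"],o["ee_rot"],o["ft_force"],o["grip_width"])
c=manip.camera("wrist");save(c,"w4.png")
for l in("pusher_tip","slot_mouth"):
    for d in manip.tip_of(c,l): print("wrist",l,round(d["conf"],2),world(c,d["position"],o))
for t in(200,): rect(c,o,(215,100,290,190),.132,t)
for n in("scene","top"):
    c=manip.camera(n)
    for l in("pusher_tip","slot_mouth"):
        for d in manip.tip_of(c,l): print(n,l,round(d["conf"],2),world(c,d["position"]))
rows([.4355,-.382,.430],np.radians(-53.5+90))
E
```

```text
[ 0.4352 -0.3823  0.489 ] [ 0.8928 -0.4505 -0.0009 -0.0002] [-0.2154  0.7139 -1.6764] 0.1754197900904943
wrist slot_mouth 0.9 [ 0.4371 -0.3831  0.136 ]
wrist slot_mouth 0.67 [ 0.1988 -0.3423  0.0951]
rect 421.8 -366.1 [62.3 17.7] long axis yaw 36.4
scene pusher_tip 0.89 [ 0.4355 -0.3816  0.2095]
scene pusher_tip 0.28 [ 0.4394 -0.383   0.2072]
scene slot_mouth 0.84 [ 0.1987 -0.3375  0.0915]
scene slot_mouth 0.83 [ 0.4394 -0.3833  0.1301]
scene slot_mouth 0.63 [ 0.7162 -0.2529  0.0004]
top pusher_tip 0.6 [ 0.439  -0.3792  0.2098]
top slot_mouth 0.58 [ 0.4307 -0.3711  0.003 ]
top slot_mouth 0.56 [ 0.4332 -0.3802  0.1316]
turn [-0. -0.  0.] shift [0.0002 0.0004 0.0603] rows 1.0
```

View pics/w4.png

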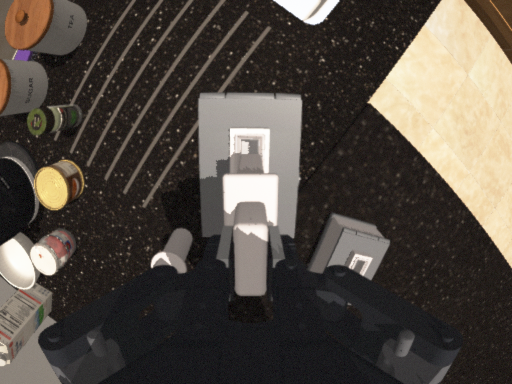

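The wrist view shows the pusher hanging upright, with the blade's foot at about (247,150) lined up with the slot at (250,140). The estimates agree to within the flare, so I'll lower it to just inside the mouth.

>>> move_arm(plan=[0, 0, 0, 0.0002, 0.0004, 0.03, 0, 0, 0, 0, 0.0002, 0.0004, 0.06, 0, 0, 0, 0, 0.0002, 0.0004, 0.072, 0, 0, 0, 0, 0.0002, 0.0004, 0.076, 0, 0, 0, 0, 0.0002, 0.0004, 0.078, 0, 0, 0, 0, 0.0002, 0.0004, 0.078, 0])

```text
clock: 13.68
position: [0.4356, -0.3824, 0.4128]
ee_rot: [0.893, -0.45, 0.001, 0.0]
ft_force: [1.0, 0.6, -1.4]
grip_width: 0.178
grasp_force: 48.9
```

>>> move_arm(plan=[0, 0, 0, 0, 0, 0.002, 0, 0, 0, 0, 0, 0, 0.003, 0, 0, 0, 0, 0, 0, 0.004, 0, 0, 0, 0, 0, 0, 0.004, 0])

```text
clock: 14.18
position: [0.4356, -0.3822, 0.408]
ee_rot: [0.893, -0.45, 0.0, -0.0]
ft_force: [0.8, 0.5, -1.5]
grip_width: 0.175
grasp_force: 49.0
```

>>> move_arm(plan=[0, 0, 0, 0, 0, 0.001, 0, 0, 0, 0, 0, 0, 0.002, 0, 0, 0, 0, 0, 0, 0.003, 0, 0, 0, 0, 0, 0, 0.004, 0, 0, 0, 0, 0, 0, 0.004, 0])

```text
clock: 14.8
position: [0.4355, -0.3822, 0.4039]
ee_rot: [0.893, -0.45, 0.0, -0.0]
ft_force: [2.3, 0.5, -1.0]
grip_width: 0.174
grasp_force: 49.0
```

>>> move_arm(plan=[0, 0, 0, 0, -0.0005, 0.002, 0, 0, 0, 0, 0, -0.0005, 0.004, 0, 0, 0, 0, 0, -0.0005, 0.006, 0, 0, 0, 0, 0, -0.0005, 0.006, 0])

```text
clock: 15.3
position: [0.4357, -0.382, 0.3977]
ee_rot: [0.893, -0.45, -0.0, -0.0]
ft_force: [2.0, 1.4, -2.2]
grip_width: 0.175
grasp_force: 48.8
```

>>> move_arm(plan=[0, 0, 0, 0, -0.0006, 0.004, 0, 0, 0, 0, 0, -0.0006, 0.008, 0, 0, 0, 0, 0, -0.0006, 0.012, 0, 0, 0, 0, 0, -0.0006, 0.012, 0])

```text
clock: 15.8
position: [0.4361, -0.3817, 0.3855]
ee_rot: [0.893, -0.45, -0.0, 0.0]
ft_force: [-0.5, -0.5, -0.8]
grip_width: 0.174
grasp_force: 49.0
```

>>> move_arm(plan=[0, 0, 0, 0, 0, 0.004, 0, 0, 0, 0, 0, 0, 0.008, 0, 0, 0, 0, 0, 0, 0.012, 0, 0, 0, 0, 0, 0, 0.016, 0, 0, 0, 0, 0, 0, 0.017, 0, 0, 0, 0, 0, 0, 0.017, 0, 0, 0, 0, 0, 0, 0.017, 0])

```text
clock: 16.68
position: [0.4363, -0.3817, 0.3692]
ee_rot: [0.893, -0.45, 0.0, 0.0]
ft_force: [0.1, -0.2, -1.0]
grip_width: 0.181
grasp_force: 49.0
```

```bash
python3 - <<'E'
from h import *
np.set_printoptions(precision=4,suppress=True)
o=manip.get_obs();print(o["clock"],o["position"],o["ft_force"],o["grip_width"],o["grasp_force"])
c=manip.camera("scene")
for l in("flat_pusher","slot_mouth","round_pusher","thumb_pad"):
    for d in manip.tip_of(c,l): print(l,round(d["conf"],2),world(c,d["position"]))
cv2.imwrite("pics/s3.png",cv2.resize(c["color"][120:280,150:350,::-1],(800,600)))
E
```

```text
16.675 [ 0.4363 -0.3817  0.3692] [ 0.1072 -0.1777 -0.9722] 0.18087259686581408 49.00758683681488
slot_mouth 0.97 [ 0.4378 -0.3837  0.1295]
slot_mouth 0.94 [ 0.1961 -0.3387  0.0923]
round_pusher 0.81 [ 0.4363 -0.1783 -0.0021]
thumb_pad 0.97 [ 0.3901 -0.3246  0.1108]
thumb_pad 0.91 [ 0.1842 -0.2899  0.0771]
```

View pics/s3.png

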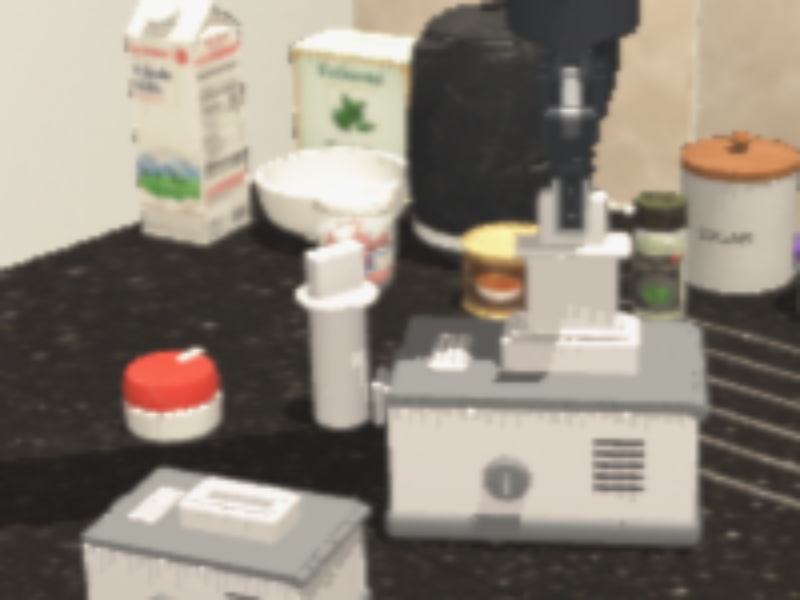

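The close view shows the lid shut and the blade upright in the collar at (570,330), with about half of it inside. The cap is well clear of the mouth at (575,243). The round pusher still stands at (340,340). The only load on the tool is the pusher's own 1 N, so I'm handing in.

```bash
python3 -c "
from workcell import manip
print(manip.hand_in())"
```

```text
the job is handed in; nothing more can be done
None
```

I pressed the lid shut until it held by itself, and handed in with the flat pusher held upright in the feed slot: about half its blade inside, cap clear of the mouth, carried by the gripper alone. The judge's result was not shown.

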